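Pack levelling feet into the round tin

TASK

Pack all seven levelling feet into the round tin in one flat layer, studs up, one in the middle and six around it: move the stray foot in the tin that blocks the empty places, and bring the one on the mat and the one standing on edge in the rack. First lay the rack foot down on the blue mat, pad flat and stud up, and let go of it, so that you can take it again by its stud. Leave the orange spacer disc in the rack and everything else on the bench where it is.

Things in the scene. Friction and masses are not known exactly. Their poses are not given: they have to be found in the camera images.
- tin: Shallow round aluminium tin, fixed to the bench. Inside diameter 162 mm, outside 168 mm, rim 22 mm above the bench, inner floor 3 mm above the bench. Origin: centre of its underside, on the bench; z up. Its x axis points to ring place 0. Seven feet fit only as one at the centre and six around at 60 degree steps, 53 mm out (3 mm gaps).
- foot_seated1: Levelling foot: black pad 50 mm across, 12 mm thick (lower edge bevelled 4 mm), a steel stud 12 mm in diameter standing 34 mm out of the middle of its top (0.08 to 0.15 kg). Origin: centre of the pad's underside; z along the stud. It already stands in the tin, stud up, within about 1 mm of the ring place at 0 degrees (counter-clockwise from the tin's x axis, seen from above).
- foot_seated2: Levelling foot: black pad 50 mm across, 12 mm thick (lower edge bevelled 4 mm), a steel stud 12 mm in diameter standing 34 mm out of the middle of its top (0.08 to 0.15 kg). Origin: centre of the pad's underside; z along the stud. It already stands in the tin, stud up, within about 1 mm of the ring place at 60 degrees (counter-clockwise from the tin's x axis, seen from above).
- foot_seated3: Levelling foot: black pad 50 mm across, 12 mm thick (lower edge bevelled 4 mm), a steel stud 12 mm in diameter standing 34 mm out of the middle of its top (0.08 to 0.15 kg). Origin: centre of the pad's underside; z along the stud. It already stands in the tin, stud up, within about 1 mm of the ring place at 120 degrees (counter-clockwise from the tin's x axis, seen from above).
- foot_seated4: Levelling foot: black pad 50 mm across, 12 mm thick (lower edge bevelled 4 mm), a steel stud 12 mm in diameter standing 34 mm out of the middle of its top (0.08 to 0.15 kg). Origin: centre of the pad's underside; z along the stud. It already stands in the tin, stud up, within about 1 mm of the ring place at 180 degrees (counter-clockwise from the tin's x axis, seen from above).
- foot_stray: Levelling foot: black pad 50 mm across, 12 mm thick (lower edge bevelled 4 mm), a steel stud 12 mm in diameter standing 34 mm out of the middle of its top (0.08 to 0.15 kg). Origin: centre of the pad's underside; z along the stud. It stands in the tin, stud up, in the way: 23 to 39 mm from the tin's centre between the centre place and the two empty ring places (240 and 300 degrees), blocking all three. It can be lifted or slid.
- foot_mat: Levelling foot: black pad 50 mm across, 12 mm thick (lower edge bevelled 4 mm), a steel stud 12 mm in diameter standing 34 mm out of the middle of its top (0.08 to 0.15 kg). Origin: centre of the pad's underside; z along the stud. It stands on the mat, stud up, near one short side of the mat.
- foot_rack: Levelling foot as the others (origin: centre of the pad's underside; z along the stud; 0.08 to 0.15 kg). It stands on its pad's rim in one bay of the rack, stud level and pointing away from the robot (rack's +x, within 0.3 rad of world x), free to be lifted straight up. Its axis is 33 mm above the bench; the pad's upper part, above the stud, is free on both faces.
- rack: Low wooden rack, fixed to the bench, 31 mm (x) by 140 mm (y), 20 mm high, origin under its centre. A slot along y, 15 mm wide, its floor 8 mm above the bench, has two bays centred at y = +33 and -33 mm: one holds the rack foot, the other an orange spacer disc.
- mat: Thin blue mat, fixed flat on the bench, 160 mm (x) by 220 mm (y), 3 mm thick. Origin: centre of its underside. The foot on it stands 55 to 85 mm from its centre towards its -y end; the rest of it is free.
- spacer: Plain orange disc, 50 mm across, 12 mm thick, on its rim in the other bay of the rack; not to be packed. Origin: centre of one face, z along its axis.
- screwdriver: Screwdriver lying on the bench beyond the tin, about 200 mm long. A bystander.
- wrench: Open-ended wrench lying on the bench, far left. A bystander.
- tape: Yellow tape measure, 70 by 34 by 62 mm, on the bench, far right. A bystander. Origin: centre of its underside.
- mug: White mug, 80 mm across, 90 mm high, at the right. A bystander. Origin: centre of its underside.
- screw_box: Small cardboard box of screws, 90 by 60 by 45 mm, at the left. A bystander. Origin: centre of its underside.
Not all that is in view belongs to the job. Leave any turquoise look-alike of the foot_mat alone. What is shaped like the foot_rack but turquoise is not meant.

How it is judged:
By the outcome, as a careful person would: the job done as asked, in the order asked, and still so for the second after the job is handed in, with the robot touching nothing.
It also fails if it takes over 72 s, if anything falls off the work surface, if the arm or the gripper's body presses on something with over 40 N, if the wrist force passes 120 N, or if a joint passes its speed limit or range.

ROBOT

A 7-joint arm with a two-finger parallel gripper is mounted at the origin on the work surface. World frame = base frame: x ahead of the robot, y to its left, z up, the work surface at z = 0. Lengths are in m, angles in rad, forces in N, time in s.
With the tool pointing down it reaches from about 0.4 to 0.875 m from the base axis. Payload 19.3 kg.
Tool frame: the origin (TCP) lies at the centre of the arm's flange, where the gripper is bolted on; the fingertips stand 173 mm ahead of it and the grasp point (between the pads) lies 155 mm ahead of it; z points along the fingers, y is the line along which they close (so a half turn about z gives the same grasp; the last joint's range is limited). The gripper opens to 85 mm and grips with 20 to 120 N. Pads are 22 mm wide; open, the fingers measure 114 mm over their backs; the gripper's body (76 mm by 85 mm) begins 54 mm behind the grasp point. The pads swing forward as they close: fully open they stand 13 mm farther back than shut.
Start: joints at [1.206, 0.521, -0.036, 1.599, 0.021, 1.021, -0.113], TCP at [0.182, -0.598, 0.405] pointing down, gripper open.
Joint ranges: [-2.91, 2.91], [-0.3, 2.13], [-1.5, 1.42], [0.17, 2.43], [-1.26, 4.41], [0.16, 1.93], [-2.52, 2.52]. Speed limits (rad/s): [1.89, 1.89, 2.39, 2.39, 3.01, 3.01, 3.01].

INTERFACE

Orientations are given as [roll, pitch, yaw] about the fixed x, y, z axes, in that order (R = Rz(yaw) Ry(pitch) Rx(roll)).
In Python, from workcell import bot, imaging, job gives the robot as it stands.
- The arm moves only by the tool carry_out, never from a script. Its argument "targets" is a list of rows, each a list of 3 entries, a list of its own where there are three numbers: the shift along the tool's x, y, z in units of 0.25 m (1.0 is 0.25 m), then the turn, a rotation vector about the tool's x, y, z in units of 180 degrees (1.0 is 180 degrees), then the opening, from 0 (shut) to 1 (fully open). In form: [[[tx, ty, tz], [wx, wy, wz], jaw], ...]. A call has 1 to 8 rows; each row shifts and turns the commanded pose from where the row before left it, along the tool's axes as they then stand; what a row does not reach is not made up. A row lasts 1/8 s, in which the tool goes at most 62.5 mm and 10.7 degrees, less where a joint would pass 70% of its speed; a pose out of reach is approached as far as the arm can. A call with a number of a shift or a turn outside -1 to 1 is refused whole. A call with a gripper value outside its range is refused whole. The fingers move at their own pace and stop on an object; "force" is the grip in N (left out, the last holds). Time passes only in rows, so rows that do not move let the fingers close. It gives the time, the measured TCP pose, the force and the opening at its end, in the units of the state.
- bot.observe(): the state, without advancing time (a new reading comes with each control period).
- imaging.grab_frame(name): name is "side" or "top" or "wrist"; returns a dict with "pixels" (384x512x3 uint8, red, green, blue), "mtx" (3x3 intrinsics, pixels), "cam_to_world" (4x4, takes a point from camera to world coordinates); the wrist camera has in their place "mount" (4x4, takes a point from camera to tool coordinates, whose origin is the TCP and whose axes are the flange's). Camera axes: x right, y down, z forward; pixel columns grow to the right and rows downward; lengths in m; the calibration is good to about 2 mm. A picture is of the moment at which its call begins: read the wrist's pose just before it. There is no depth.
- job.job_done(): hands the job in, once; it reports no verdict.
The state is a dict: "clock": time; "qpos": joint angles; "qd": joint speeds; "joint_efforts": joint torques, N m; "position": TCP position; "tool_rot": TCP orientation; "force": force on the tool from outside, world axes, zero at the start; "moment": the same for the moment, N m; "grip_width": finger opening in m.
Only numpy, scipy, OpenCV 4.12 (cv2) and the standard library are available. Lean on these libraries where they do the work, as an engineer would, in place of code of your own. Each camera call takes 0.05 s, during which the arm holds its last target. There are 200 camera calls.

## Working session

There is one attempt and no reset: what is moved stays moved. The work goes in short steps, Python scripts to look and compute and a tool call to move; the robot and the scene stay as the last step left them, time stands still between calls to the robot, and variables do not carry over. Pictures are saved under pics/ and viewed, on a budget of 10 in all, crops included, one or two more only if the job needs it, and the job is handed in when it is done.

Besides the shell and the picture viewer there is one more tool, called after "Call:" as name([rows], argument=value, ...), one row to a line, values as JSON. carry_out: Moves the arm, as the interface text tells. Its arguments: {"type":"object","properties":{"targets":{"type":"array"},"force":{"type":"number"}},"required":["targets"]}

```bash
ls; mkdir -p pics; python3 - <<'E'
from workcell import bot, imaging
import cv2, numpy as np
print(bot.observe())
for n in("top","side"):
    f=imaging.grab_frame(n); cv2.imwrite(f"pics/{n}0.png",f["pixels"][:,:,::-1]); np.savez(f"pics/{n}0.npz",**f)
    print(n,f["mtx"].tolist(),np.round(f["cam_to_world"],4).tolist())
f=imaging.grab_frame("wrist");cv2.imwrite("pics/wrist0.png",f["pixels"][:,:,::-1]);print(f["mtx"].tolist(),np.round(f["mount"],4).tolist())
E
```

```text
pics
{'clock': 0.0, 'qpos': array([ 1.20578776,  0.52204134, -0.03634683,  1.60001498,  0.0211836 ,
        1.02107082, -0.11279267]), 'qd': array([-0.00046842, -0.00020354, -0.00033   , -0.00031528, -0.00114041,
       -0.00073557,  0.00189842]), 'joint_efforts': array([ 1.13448797e-03, -9.27100611e+01,  1.98091440e+00, -3.69932520e+01,
        1.79286813e-02,  8.21452006e-03, -4.76216144e-05]), 'position': array([ 0.18154707, -0.59790603,  0.40410586]), 'tool_rot': array([-3.14044377e+00,  5.77894341e-05,  2.94814343e-01]), 'force': array([-0.22395721, -0.58333249,  0.20423802]), 'moment': array([-0.02918768,  0.00184501,  0.0269232 ]), 'grip_width': 0.08553187321056564}
top [[462.9369867419413, 0.0, 259.2816180346205], [0.0, 462.9369867419413, 192.08081729759934], [0.0, 0.0, 1.0]] [[-0.0029, -0.9859, 0.1675, 0.3779], [-1.0, 0.0028, -0.0008, -0.0085], [0.0004, -0.1675, -0.9859, 1.3622], [0.0, 0.0, 0.0, 1.0]]
side [[425.003963484934, 0.0, 252.47535478991327], [0.0, 425.003963484934, 188.70338467066375], [0.0, 0.0, 1.0]] [[-0.9693, -0.1419, 0.2007, 0.3718], [-0.2452, 0.501, -0.83, 0.9986], [0.0172, -0.8537, -0.5204, 0.7126], [0.0, 0.0, 0.0, 1.0]]
[[283.10675189852225, 0.0, 255.99022847778707], [0.0, 283.10675189852225, 191.99165036905188], [0.0, 0.0, 1.0]] [[-0.0006, -0.9567, -0.291, 0.0736], [1.0, -0.0004, -0.0007, -0.0006], [0.0006, -0.291, 0.9567, 0.0313], [0.0, 0.0, 0.0, 1.0]]
```

View pics/top0.png

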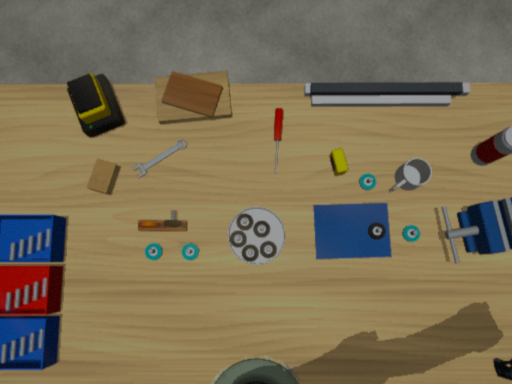

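View pics/side0.png

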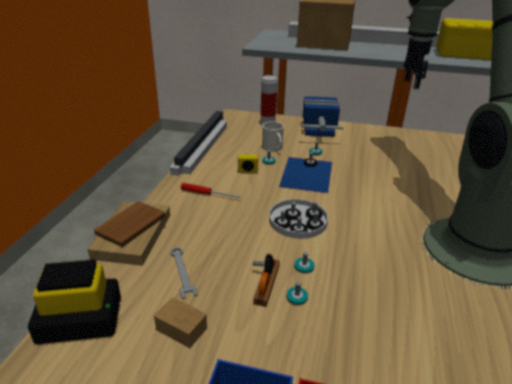

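Candidates:
- **Mat foot:** black at (377,231) on the mat. The turquoise ones at (411,233) and (368,182) are look-alikes.
- **Rack foot:** dark item in the rack's right bay at about (174,217). The orange disc at about (149,225) and the turquoise feet at (154,252) and (190,252) are not wanted.

I'll check both in one close crop.

```bash
cat > h.py <<'E'
import numpy as np, cv2
from scipy.spatial.transform import Rotation as R
from workcell import bot, imaging
def ray(f,uv,z,T=None):
    T=f["cam_to_world"] if T is None else T
    d=T[:3,:3]@np.linalg.solve(f["mtx"],[uv[0],uv[1],1]); p=T[:3,3]
    return p+d*(z-p[2])/d[2]
def pose(s=None):
    s=s or bot.observe(); T=np.eye(4); T[:3,:3]=R.from_euler("xyz",s["tool_rot"]).as_matrix(); T[:3,3]=s["position"]; return T
def wrist(name):
    T=pose(); f=imaging.grab_frame("wrist"); f=dict(f); f["cam_to_world"]=T@f["mount"]
    cv2.imwrite(f"pics/{name}.png",f["pixels"][:,:,::-1]); np.savez(f"pics/{name}.npz",**f); return f
def proj(f,p):
    T=np.linalg.inv(f["cam_to_world"]); q=f["mtx"]@(T[:3,:3]@np.array(p)+T[:3,3]); return q[:2]/q[2]
E
python3 - <<'E'
from h import *
f=np.load("pics/top0.npz"); im=f["pixels"][:,:,::-1]
c=[cv2.resize(im[y:y+66,x:x+66],(390,390),interpolation=cv2.INTER_CUBIC) for x,y in((224,203),(130,195))]
cv2.imwrite("pics/crop0.png",np.hstack(c))
for n,uv,z in(("tin",(257,236),.02),("rack",(163,226),.02),("rackfoot",(174,217),.033),("mat",(352,231),.003),("matfoot",(377,231),.03)): print(n,ray(f,uv,z))
E
```

```text
tin [ 0.47697296 -0.00269558  0.02      ]
rack [0.5067471  0.27025451 0.02      ]
rackfoot [0.53143022 0.23664525 0.033     ]
mat [ 0.49208487 -0.28159674  0.003     ]
matfoot [ 0.48961068 -0.34812716  0.03      ]
```

View pics/crop0.png

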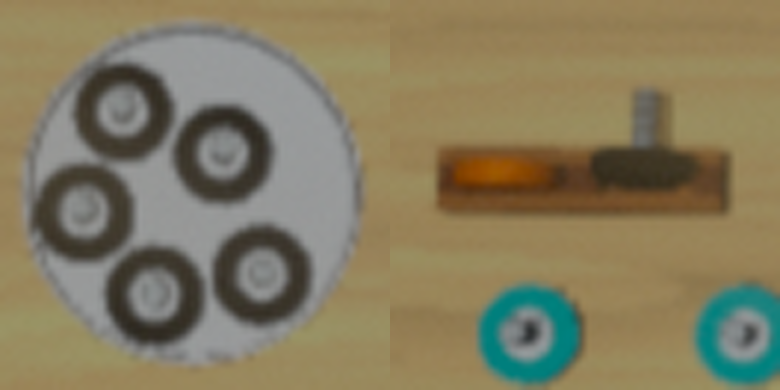

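The crop (left half tin, right half rack) settles it:
- **Tin:** seated feet are at crop (262,275), (154,293), (84,212) and (123,110), with the stray at (223,153).
- **Rack:** the black foot is in the right bay with its steel stud pointing away (+x). The orange spacer is in the left bay.

Next I go over the rack with the wrist camera.

```bash
cat >> h.py <<'E'
def go(p,rpy,T=None):
    """total turn (units, tool axes) then total shift (units, in tool axes after the turn)"""
    T=pose() if T is None else T; G=R.from_euler("xyz",rpy).as_matrix()
    w=R.from_matrix(T[:3,:3].T@G).as_rotvec()/np.pi; t=G.T@(np.array(p)-T[:3,3])/.25
    print("turn",np.round(w,4),"rows",np.ceil(np.linalg.norm(w)*180/10.6),"| shift",np.round(t,4),"rows",np.ceil(np.linalg.norm(t)*250/62))
    N=np.eye(4);N[:3,:3]=G;N[:3,3]=p; return N
E
python3 - <<'E'
from h import *
N=go([.45,-.33,.40],[np.pi,0,0]); go([.51,.237,.36],[np.pi,0,0],N)
E
```

```text
turn [-0.0003  0.0001  0.0938] rows 2.0 | shift [ 1.0739 -1.0718  0.017 ] rows 7.0
turn [0. 0. 0.] rows 0.0 | shift [ 0.24  -2.268  0.16 ] rows 10.0
```

Call:
carry_out([
  [[0,0,0],[0,0,0.047],1],
  [[0,0,0],[0,0,0.047],1],
  [[0.18,-0.18,0],[0,0,0],1],
  [[0.18,-0.18,0],[0,0,0],1],
  [[0.18,-0.18,0],[0,0,0],1],
  [[0.18,-0.18,0],[0,0,0],1],
  [[0.18,-0.18,0],[0,0,0],1],
  [[0.18,-0.18,0],[0,0,0],1],
])

```text
clock: 1.15
position: [0.448, -0.3314, 0.4047]
tool_rot: [3.142, -0.0, -0.001]
force: [1.2, -0.6, 0.3]
grip_width: 0.0853
```

Call:
carry_out([
  [[0.03,-0.22,0.02],[0,0,0],1],
  [[0.03,-0.22,0.02],[0,0,0],1],
  [[0.03,-0.22,0.02],[0,0,0],1],
  [[0.03,-0.22,0.02],[0,0,0],1],
  [[0.03,-0.22,0.02],[0,0,0],1],
  [[0.03,-0.22,0.02],[0,0,0],1],
  [[0.03,-0.22,0.02],[0,0,0],1],
  [[0.03,-0.22,0.02],[0,0,0],1],
])

```text
clock: 2.15
position: [0.5071, 0.1087, 0.3645]
tool_rot: [3.142, -0.0, -0.001]
force: [0.8, -0.7, -0.4]
grip_width: 0.0852
```

Call:
carry_out([
  [[0,-0.22,0],[0,0,0],1],
  [[0,-0.22,0],[0,0,0],1],
  [[0,-0.07,0],[0,0,0],1],
  [[0,0,0],[0,0,0],1],
  [[0,0,0],[0,0,0],1],
])

```text
clock: 2.78
position: [0.5074, 0.233, 0.3646]
tool_rot: [3.141, 0.0, -0.002]
force: [-1.0, 0.2, 0.5]
grip_width: 0.0857
```

```bash
python3 - <<'E'
from h import *
s=bot.observe();print(s["position"],s["tool_rot"],s["qpos"],s["clock"])
f=wrist("w1")
E
```

```text
[0.50744007 0.23298706 0.36458548] [ 3.14072144e+00  1.93751497e-04 -2.07228095e-03] [-0.3865512   0.46912589 -0.20447133  1.81140427  0.12083782  0.87374042
 -2.22017313] 2.775
```

View pics/w1.png

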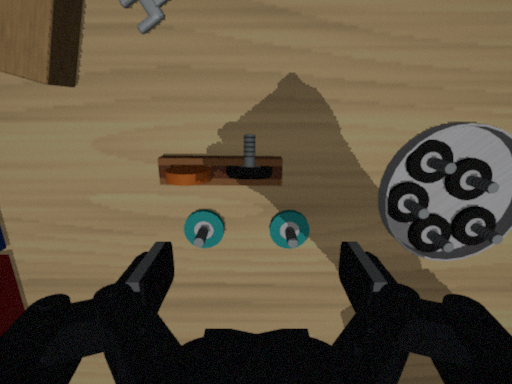

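The wrist picture shows the rack at (158–282,155–185). The spacer is at (188,175) and the rack foot at (250,172), with its stud up to (249,133). The turquoise feet are at (204,229) and (290,229), and the tin at (448,190). Laying the foot down needs a big tilt, so before gripping I fit a simple kinematic model and look for a tilt direction that stays within the joint ranges.

```bash
cat > kin.py <<'E'
from h import *
import itertools
from scipy.optimize import least_squares
qs=[np.array([ 1.20578776,0.52204134,-0.03634683,1.60001498,0.0211836,1.02107082,-0.11279267]),np.array([-0.3865512,0.46912589,-0.20447133,1.81140427,0.12083782,0.87374042,-2.22017313])]
ps=[([0.18154707,-0.59790603,0.40410586],[-3.14044377,0,.294814343]),([0.50744007,0.23298706,0.36458548],[3.14072144,.0002,-.00207])]
def rots(q,s):
    q=np.array(q)*s; Rs=[];M=R.identity()
    for a,x in zip("zyzyzyz",q): M=M*R.from_euler(a,x); Rs.append(M)
    return Rs
if __name__=="__main__":
    out=[]
    for s in itertools.product([1,-1],repeat=7):
        if s[1]<0: continue
        # R = Rz(a) M Rz(b): solve a,b from both
        def f(x): return np.concatenate([(R.from_euler("z",x[0])*rots(q,s)[-1]*R.from_euler("z",x[1])*R.from_euler("xyz",p[1]).inv()).as_rotvec() for q,p in zip(qs,ps)])
        b=min((least_squares(f,[a,c]) for a in(0,2,4) for c in(0,2,4)),key=lambda r:r.cost); out.append((b.cost,s,b.x))
    out.sort(key=lambda t:t[0])
    for o in out[:4]: print(o)
    for c,s,x in out[:3]:
        def g(L):
            e=[]
            for q,p in zip(qs,ps):
                r=rots(q,s);B=R.from_euler("z",x[0])
                P=np.array([0,0,L[0]])+B.apply(r[1].apply([0,0,L[1]])+r[3].apply([0,0,L[2]])+r[5].apply([L[4],0,L[3]])); e.append(P-p[0])
            return np.concatenate(e)
        b=least_squares(g,[.3,.4,.4,.1,0]);print(s,b.x,b.cost,b.fun)
E
python3 kin.py
```

```text
(np.float64(4.726901389188584e-10), (-1, 1, -1, 1, -1, 1, -1), array([-0.0338994 ,  1.53689578]))
(np.float64(0.021927776457749553), (-1, 1, -1, 1, 1, 1, -1), array([2.18536549, 3.66734791]))
(np.float64(0.04037450986954381), (-1, 1, 1, 1, -1, 1, -1), array([-0.67851102,  0.67804456]))
(np.float64(0.047592813118585583), (-1, 1, 1, 1, 1, 1, -1), array([0.62056735, 1.88801068]))
(-1, 1, -1, 1, -1, 1, -1) [5.58430649 0.85347573 0.43305393 5.69818854 0.15823558] 0.0005631318405434009 [ 0.0317564   0.00547319 -0.00468128 -0.00455145 -0.00482644  0.00468128]
(-1, 1, -1, 1, 1, 1, -1) [-2.31496665 -0.11166678  0.07397549 -2.86251322  0.40727661] 0.07313757444348735 [-0.31025195  0.21054295  0.00668185  0.04178869  0.06208827 -0.00668186]
(-1, 1, 1, 1, -1, 1, -1) [-3.55678594  2.2181194   0.68512611 -2.40141048  1.1809178 ] 0.038225190129656555 [-0.25826893  0.08230062  0.00483058  0.01439141  0.05215713 -0.00483058]
```

Call:
carry_out([
  [[0,0,0],[0,0.05,0],1],
  [[0,0,0],[0,0.05,0],1],
  [[0,0,0],[0,0.05,0],1],
  [[0,0,0],[0,0,0],1],
  [[0,0,0],[0,0,0],1],
])

```text
clock: 3.45
position: [0.5078, 0.2344, 0.362]
tool_rot: [3.138, -0.402, -0.002]
force: [0.3, 0.4, -0.2]
grip_width: 0.0851
```

```bash
cat > log.py <<'E'
from h import *
import json
s=bot.observe(); open("log.txt","a").write(json.dumps([s["qpos"].tolist(),s["position"].tolist(),s["tool_rot"].tolist()])+"\n")
print(s["qpos"].round(3),s["position"].round(4),s["tool_rot"].round(4))
E
python3 log.py
```

```text
[-0.707  0.411  0.137  1.972  0.39   0.457 -2.488] [0.5078 0.2344 0.362 ] [ 3.1375e+00 -4.0170e-01 -1.5000e-03]
```

Call:
carry_out([
  [[0,0,0],[0.05,-0.05,0],1],
  [[0,0,0],[0.05,-0.05,0],1],
  [[0,0,0],[0.05,-0.05,0],1],
  [[0,0,0],[0.05,0,0],1],
  [[0,0,0],[0,0,0],1],
  [[0,0,0],[0,0,0],1],
])

```text
clock: 4.2
position: [0.5081, 0.2331, 0.3587]
tool_rot: [-2.694, -0.083, 0.043]
force: [-0.7, 0.6, 0.6]
grip_width: 0.0855
```

```bash
python3 log.py
```

```text
[-0.065  0.483 -0.491  1.901 -0.284  0.56  -1.764] [0.5081 0.2331 0.3587] [-2.6938 -0.0826  0.0432]
```

Call:
carry_out([
  [[0,0,0],[-0.05,0,0],1],
  [[0,0,0],[-0.05,0,0],1],
  [[0,0,0],[-0.05,0,0],1],
  [[0,0,0],[-0.05,-0.05,0],1],
  [[0,0,0],[0,-0.05,0],1],
  [[0,0,0],[0,-0.05,0],1],
  [[0,0,0],[0,0,0],1],
  [[0,0,0],[0,0,0],1],
])

```text
clock: 5.2
position: [0.5075, 0.2343, 0.3588]
tool_rot: [2.976, 0.354, -0.017]
force: [0.2, 0.2, 1.4]
grip_width: 0.0852
```

```bash
python3 log.py
```

```text
[-0.449  0.574 -0.117  1.671  0.016  1.287 -2.125] [0.5075 0.2343 0.3588] [ 2.9759  0.3545 -0.0171]
```

```bash
cat > fit.py <<'E'
from kin import *
import json
S=[json.loads(l) for l in open("log.txt")]+[[q,p[0],p[1]] for q,p in zip(qs,ps)]
s=(-1,1,-1,1,-1,1,-1)
def fk(q,L):
    r=rots(q,s);B=R.from_euler("z",L[0])
    P=r[0].apply([0,L[7],L[2]])+r[1].apply([L[8],0,L[3]])+r[3].apply([L[9],L[10],L[4]])+r[5].apply([L[6],L[11],L[5]])
    return B.apply(P),B*r[-1]*R.from_euler("z",L[1])
def res(L,reg=.003):
    e=[]
    for q,p,o in S:
        P,M=fk(q,L); e+=[*(P-p),*(.3*(M*R.from_euler("xyz",o).inv()).as_rotvec())]
    return np.array(e+list(reg*L[6:]))
b=least_squares(res,[-.034,1.537,.35,.4,.4,.1]+[0]*6); L=b.x
if __name__=="__main__":
    print(L.round(4)); print(abs(b.fun[:-6]).max()); np.save("L.npy",L)
E
python3 fit.py
```

```text
[-0.0000e+00  1.5708e+00  3.2030e-01  5.2980e-01  4.2070e-01  1.5450e-01
  0.0000e+00 -2.1300e-02 -0.0000e+00 -0.0000e+00 -3.7500e-02 -4.0000e-04]
1.6587272847870063e-05
```

The model fits to 0.02 mm. Next I search lay-down poses (tool azimuth and tilt) that stay feasible at both the grip and the lay.

```bash
cat > plan.py <<'E'
from kin import *
from fit import fk
L=np.load("L.npy")
lo=np.array([-2.91,-.3,-1.5,.17,-1.26,.16,-2.52]);hi=np.array([2.91,2.13,1.42,2.43,4.41,1.93,2.52])
mid=(lo+hi)/2
def ik(p,M,seed,m=.05):
    def f(q):
        P,O=fk(q,L); return np.concatenate([(P-p)*10,(O*M.inv()).as_rotvec()*3,.002*(q-seed)])
    r=least_squares(f,np.clip(seed,lo+m+.01,hi-m-.01),bounds=(lo+m,hi-m),max_nfev=60); return r.x,np.linalg.norm(r.fun[:6])
def frame(z,y):
    return R.from_matrix(np.array([np.cross(y,z),y,z]).T)
def grip(alpha,f,yaw=0):
    z=np.array([-np.sin(alpha),0,-np.cos(alpha)]); M=frame(z,np.array([0,f,0.])); return R.from_euler("z",yaw)*M
def lay(alpha,f,psi):
    z=np.array([np.cos(alpha),0,-np.sin(alpha)]); return R.from_euler("z",psi)*frame(z,np.array([0,f,0.]))
def tcp(g,M): return np.array(g)-M.apply([0,0,.155])
E
cat > scan.py <<'E'
from plan import *
q0=np.array([-0.449,0.574,-0.117,1.671,0.016,1.287,-2.125])
rng=np.random.default_rng(0); seeds=[q0]+[lo+(hi-lo)*rng.random(7) for _ in range(4)]
for al in np.radians([15,30,45]):
  for f in(-1,1):
    M=grip(al,f); qg,eg=min((ik(tcp([.555,.237,.033],M),M,sd) for sd in seeds),key=lambda t:t[1])
    if eg>.01: print("grip no",np.degrees(al),f); continue
    print("GRIP",np.degrees(al).round(),f,qg.round(2))
    for ps in np.radians([-150,-120,-90,-60,-30,0,30,60,90]):
        M=lay(al,f,ps); q,e=min((ik(tcp([.49,-.23,.037],M),M,sd) for sd in [qg]+seeds[1:]),key=lambda t:t[1]+1e-4*np.abs(t[0]-qg).sum())
        if e<.01: print("  lay psi",np.degrees(ps).round(),q.round(2))
E
time python3 scan.py
```

```text
GRIP 15.0 -1 [-0.35  0.88 -0.15  1.57 -0.    0.93 -2.03]
  lay psi -150.0 [-0.2   1.37  0.45  1.25  0.25  1.68  2.15]
  lay psi -120.0 [-0.39  1.27  0.39  1.61  0.59  1.29  2.06]
  lay psi -90.0 [-0.61  1.26  0.45  1.99  1.06  0.9   1.72]
  lay psi -60.0 [-0.49  1.27  0.25  2.33  1.91  1.18  1.05]
  lay psi 0.0 [ 1.92  2.08 -1.34  2.36  2.86  0.65 -2.35]
  lay psi 30.0 [ 1.75  1.58 -1.11  2.05 -0.42  0.21  0.72]
  lay psi 60.0 [ 1.42  1.36 -0.83  1.69 -0.43  0.93  0.74]
  lay psi 90.0 [ 1.24  1.48 -0.97  1.31 -0.03  1.47  0.54]
GRIP 15.0 1 [-0.78  0.98  0.56  1.59 -0.66  1.04  1.64]
  lay psi -150.0 [-0.45  1.66  1.11  1.27 -0.28  1.64 -0.51]
  lay psi -120.0 [-0.74  1.65  1.08  1.63 -0.17  1.09 -0.42]
  lay psi -90.0 [-1.    1.75  1.09  2.01 -0.26  0.44 -0.26]
  lay psi -60.0 [-1.15  2.    1.05  2.35  3.19  0.36  2.47]
  lay psi 0.0 [ 1.92  2.08 -1.34  2.36  2.86  0.65  0.79]
  lay psi 30.0 [ 1.9   1.93 -1.42  2.05  1.09  0.46  2.47]
  lay psi 60.0 [ 0.83  1.18  0.05  1.72 -1.21  1.44 -1.79]
  lay psi 90.0 [ 0.52  1.32  0.39  1.36 -1.04  1.88 -1.76]
GRIP 30.0 -1 [-0.31  1.02 -0.17  
[... 1325 characters left out ...]
8 -1.49]
  lay psi 60.0 [ 1.55  1.47 -1.4   1.84  0.83  0.89 -0.49]
  lay psi 90.0 [ 1.37  1.53 -1.45  1.56  0.73  1.35 -0.05]
GRIP 45.0 1 [-0.59  1.24  0.49  1.13 -0.62  1.7   1.56]
  lay psi -150.0 [-0.44  1.34  1.02  1.56 -0.46  1.25 -0.44]
  lay psi -120.0 [-0.62  1.29  0.99  1.82 -0.37  0.79 -0.16]
  lay psi -90.0 [-0.75  1.25  0.98  2.11 -0.59  0.26  0.38]
  lay psi -60.0 [-0.82  1.54  1.2   2.37  3.85  0.67  2.47]
  lay psi 0.0 [ 1.38  1.17 -1.1   2.37  2.64  0.7  -0.07]
  lay psi 30.0 [ 1.52  1.19 -1.11  2.13  1.35  0.21  1.7 ]
  lay psi 60.0 [ 0.56  0.93  0.24  1.89 -1.21  1.06 -1.91]
  lay psi 90.0 [ 0.29  1.11  0.6   1.63 -1.05  1.48 -1.72]
real	0m7.778s
user	0m8.351s
sys	0m0.040s
```

```bash
python3 - <<'E'
from plan import *
f=np.load("pics/w1.npz"); im=f["pixels"].astype(int); hsv=cv2.cvtColor(f["pixels"],cv2.COLOR_RGB2HSV)
# rack: reddish-brown darker wood
roi=hsv[125:200,145:300]
m=((roi[...,0]<15)&(roi[...,1]>110)).astype(np.uint8)
n,l,st,c=cv2.connectedComponentsWithStats(m); i=1+st[1:,4].argmax(); print(st[i])
# stud: low saturation in rows 130..155
for v in range(130,182,4):
    s=hsv[v,225:280]; print(v,"lowsat",225+np.where(s[:,1]<70)[0][[0,-1]] if (s[:,1]<70).any() else "", "dark",225+np.where(s[:,2]<28)[0][[0,-1]] if (s[:,2]<28).any() else "")
for n,uv,z in(("studtip",(249.5,133),.039),("studtip axis",(249.5,134),.033),("studbase",(249,163),.033),("padtop",(250,171),.055),("rackL",(159,156),.02),("rackR",(282,157),.02),("rackLb",(159,184),.02),("rackRb",(282,185),.02)): print(n,ray(f,uv,z).round(4))
q0=np.array(bot.observe()["qpos"])
E
```

```text
[  13   30  125   31 2578]
130 lowsat  dark 
134 lowsat [245 252] dark 
138 lowsat [244 254] dark 
142 lowsat [244 254] dark 
146 lowsat [244 254] dark 
150 lowsat [244 254] dark 
154 lowsat [244 254] dark 
158 lowsat [244 254] dark 
162 lowsat [244 254] dark 
166 lowsat [234 260] dark [227 267]
170 lowsat [227 271] dark [226 272]
174 lowsat [229 268] dark [227 271]
178 lowsat [243 257] dark [236 265]
studtip [0.5542 0.2399 0.039 ]
studtip axis [0.5527 0.24   0.033 ]
studbase [0.522  0.2408 0.033 ]
padtop [0.5182 0.2394 0.055 ]
rackL [0.5276 0.3413 0.02  ]
rackR [0.5261 0.2043 0.02  ]
rackLb [0.4953 0.3446 0.02  ]
rackRb [0.4937 0.2035 0.02  ]
```

```bash
cat > rot.py <<'E'
from plan import *
def seg(M,T=None,n=None):
    T=pose() if T is None else T; w=(R.from_matrix(T[:3,:3]).inv()*M).as_rotvec()/np.pi
    print("turn",w.round(4),"rows",np.ceil(np.linalg.norm(w)*180/10.6))
def goM(p,M,T=None):
    seg(M,T); T=pose() if T is None else T; t=M.inv().apply(np.array(p)-T[:3,3])/.25; print("shift",t.round(4),"rows",np.ceil(np.linalg.norm(t)*250/62))
    N=np.eye(4);N[:3,:3]=M.as_matrix();N[:3,3]=p;return N
E
python3 - <<'E'
from rot import *
N=goM(pose()[:3,3],R.from_euler("xyz",[np.pi,0,np.pi/2]))
a=np.radians(40); M=grip(a,1); p=np.array([.541,.240,.033])-M.apply([0,0,.24]); print(p)
goM(p,M,N); print(M.as_euler("xyz"))
E
```

```text
turn [-0.0484  0.1286 -0.4891] rows 9.0
shift [0. 0. 0.] rows 0.0
[0.69526903 0.24       0.21685067]
turn [ 0.1739  0.1739 -0.4777] rows 10.0
shift [-0.9401  0.0228 -0.0479] rows 4.0
[ 3.14159265 -0.6981317   3.14159265]
```

Call:
carry_out([
  [[0,0,0],[-0.0054,0.0143,-0.0543],1],
  [[0,0,0],[-0.0054,0.0143,-0.0543],1],
  [[0,0,0],[-0.0054,0.0143,-0.0543],1],
  [[0,0,0],[-0.0054,0.0143,-0.0543],1],
  [[0,0,0],[-0.0054,0.0143,-0.0543],1],
  [[0,0,0],[-0.0054,0.0143,-0.0543],1],
  [[0,0,0],[-0.0054,0.0143,-0.0543],1],
  [[0,0,0],[-0.0054,0.0143,-0.0543],1],
])

```text
clock: 6.2
position: [0.5074, 0.2342, 0.3591]
tool_rot: [-3.129, 0.044, 1.405]
force: [-0.4, 0.1, 0.2]
grip_width: 0.0857
```

Call:
carry_out([
  [[0,0,0],[-0.0054,0.0143,-0.0543],1],
  [[0,0,0],[0.0174,0.0174,-0.0478],1],
  [[0,0,0],[0.0174,0.0174,-0.0478],1],
  [[0,0,0],[0.0174,0.0174,-0.0478],1],
  [[0,0,0],[0.0174,0.0174,-0.0478],1],
  [[0,0,0],[0.0174,0.0174,-0.0478],1],
  [[0,0,0],[0.0174,0.0174,-0.0478],1],
  [[0,0,0],[0.0174,0.0174,-0.0478],1],
])

```text
clock: 7.2
position: [0.5075, 0.234, 0.3587]
tool_rot: [-3.004, -0.501, 2.614]
force: [-0.3, 0.3, -0.6]
grip_width: 0.0856
```

Call:
carry_out([
  [[0,0,0],[0.0174,0.0174,-0.0478],1],
  [[0,0,0],[0.0174,0.0174,-0.0478],1],
  [[0,0,0],[0.0174,0.0174,-0.0478],1],
  [[-0.2,0,0],[0,0,0],1],
  [[-0.2,0,0],[0,0,0],1],
  [[-0.2,0,0],[0,0,0],1],
  [[-0.2,0,0],[0,0,0],1],
  [[0,0,0],[0,0,0],1],
])

```text
clock: 8.2
position: [0.6611, 0.2341, 0.2262]
tool_rot: [-3.139, -0.701, 3.137]
force: [-1.5, 1.0, 0.7]
grip_width: 0.0856
```

```bash
python3 log.py; python3 - <<'E'
from rot import *
M=grip(np.radians(40),1); goM(np.array([.541,.240,.033])-M.apply([0,0,.24]),M)
E
```

```text
[ 0.022  1.172 -0.885  1.14   0.371  1.692  0.799] [0.6611 0.2341 0.2262] [-3.1387 -0.7013  3.1373]
turn [-0.     -0.001  -0.0011] rows 1.0
shift [-0.1289  0.0238 -0.0594] rows 1.0
```

Call:
carry_out([
  [[-0.129,0.024,-0.06],[0,-0.001,-0.001],1],
  [[0,0,0],[0,0,0],1],
  [[0,0,0],[0,0,0],1],
])

```text
clock: 8.57
position: [0.6941, 0.2403, 0.2209]
tool_rot: [3.138, -0.697, -3.138]
force: [-0.6, -0.2, -0.1]
grip_width: 0.0853
```

```bash
python3 - <<'E'
from rot import *
f=wrist("w2"); print(pose()[:3,3],bot.observe()["qpos"].round(2))
for p in([.519,.24,.033],[.553,.24,.033],[.511,.24,.058]): print(proj(f,p).round(1))
E
```

```text
[0.69412636 0.24002111 0.22096491] [-0.02  1.22 -0.87  1.01  0.39  1.76  0.84]
[254.6 183.4]
[254.5 223.3]
[254.6 159.9]
```

View pics/w2.png

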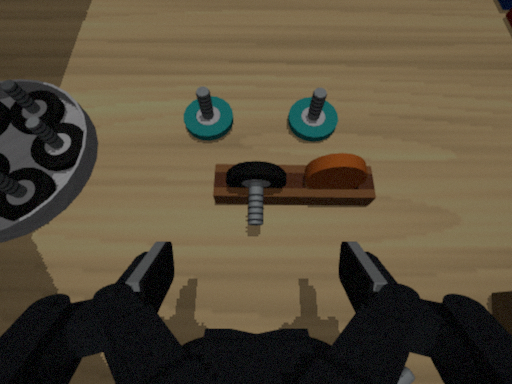

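w2 shows the stud running from (256,183) to (256,224) and the pad top at about row 162. This agrees with my prediction to about 1–2 px. The orange spacer is clear at (336,172). I'll advance and grip.

```bash
python3 - <<'E'
from rot import *
M=grip(np.radians(40),1); goM(np.array([.541,.2408,.033])-M.apply([0,0,.16]),M)
E
```

```text
turn [0.0004 0.0002 0.0009] rows 1.0
shift [-0.0141  0.0031  0.3297] rows 2.0
```

Call:
carry_out([
  [[-0.01,0.003,0.08],[0,0,0],1],
  [[0,0,0.08],[0,0,0],1],
  [[0,0,0.08],[0,0,0],1],
  [[0,0,0.08],[0,0,0],1],
  [[0,0,0],[0,0,0],1],
  [[0,0,0],[0,0,0],1],
])

```text
clock: 9.38
position: [0.6457, 0.2404, 0.1582]
tool_rot: [3.137, -0.698, -3.139]
force: [-0.3, 0.4, -0.9]
grip_width: 0.0853
```

```bash
python3 - <<'E'
from rot import *
print(bot.observe()["force"])
M=grip(np.radians(40),1); goM(np.array([.541,.2408,.033])-M.apply([0,0,.16]),M)
E
```

```text
[-0.31230177  0.42136709 -0.88087132]
turn [0.0008 0.0001 0.0007] rows 1.0
shift [-0.0011  0.0018  0.0129] rows 1.0
```

Call:
carry_out([
  [[0,0.002,0.013],[0,0,0],0.4],
  [[0,0,0],[0,0,0],0.2],
  [[0,0,0],[0,0,0],0.05],
  [[0,0,0],[0,0,0],0],
  [[0,0,0],[0,0,0],0],
  [[0,0,0],[0,0,0],0],
  [[0,0,0],[0,0,0],0],
], force=60)

```text
clock: 10.25
position: [0.6432, 0.241, 0.1546]
tool_rot: [3.137, -0.699, -3.138]
force: [-0.1, 0.9, 2.0]
grip_width: 0.0092
```

Call:
carry_out([
  [[0.064,0,-0.077],[0,0,0],0],
  [[0.064,0,-0.077],[0,0,0],0],
  [[0.064,0,-0.077],[0,0,0],0],
  [[0.064,0,-0.077],[0,0,0],0],
  [[0,0,0],[0,0,0],0],
])

```text
clock: 10.88
position: [0.6441, 0.2408, 0.2576]
tool_rot: [3.136, -0.696, -3.138]
force: [-0.1, -0.5, -1.6]
grip_width: 0.0096
```

```bash
python3 - <<'E'
from rot import *
f=wrist("w3"); s=bot.observe(); print(s["position"],s["force"],s["grip_width"],s["qpos"].round(2))
E
```

```text
[0.64392762 0.24054751 0.25594817] [-0.32755319  0.01087968 -1.54205668] 0.009928274336489778 [ 0.03  1.12 -0.91  1.19  0.35  1.69  0.77]
```

View pics/w3.png

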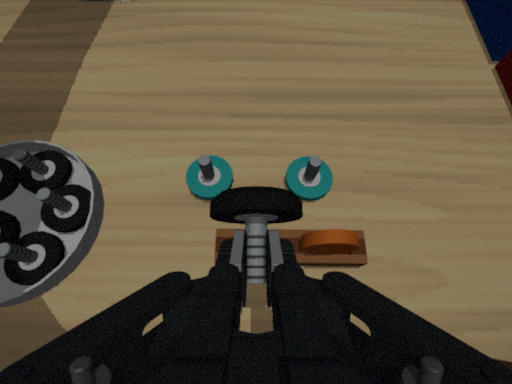

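w3 shows the foot lifted clear and held by its stud between the pads, pad rim at (256,205). The spacer is still in the rack at (328,243). Next I choose a continuous path to the lay pose.

```bash
cat > sim.py <<'E'
from plan import *
from scipy.spatial.transform import Slerp
def sim(q,M1,p1,n=16):
    P0,O0=fk(q,L); sl=Slerp([0,1],R.concatenate([O0,M1])); worst=0; mm=9;qq=[q]
    for t in np.linspace(0,1,n+1)[1:]:
        q,e=ik(P0+(p1-P0)*t,sl(t),q,.02); worst=max(worst,e); mm=min(mm,(q-lo).min(),(hi-q).min())
    return q,worst,mm
E
python3 - <<'E'
from sim import *
q=bot.observe()["qpos"]; a=np.radians(40)
for ps in np.radians([-165,-150,-135,-120,-105,-90,60,75,90,120]):
    M=lay(a,1,ps); g=np.array([.49,-.225,.037])
    for name,mids in(("direct",[]),("rot first",[([.48,.1,.25],)])):
        qq=q
        w=0;m=9
        for (pp,) in mids:
            qq,w1,m1=sim(qq,M,tcp(pp,M)); w=max(w,w1);m=min(m,m1)
        qq,w1,m1=sim(qq,M,tcp(g+[0,0,.1],M)); w=max(w,w1);m=min(m,m1)
        qq,w1,m1=sim(qq,M,tcp(g,M),5); w=max(w,w1);m=min(m,m1)
        print(np.degrees(ps).round(),name,"err",round(w,4),"margin",round(m,3),qq.round(2))
E
```

```text
-165.0 direct err 0.0 margin 0.268 [ 0.1   1.1   0.07  1.37  0.26  1.5  -1.28]
-165.0 rot first err 0.0 margin 0.095 [ 0.11  1.1   0.06  1.37  0.27  1.5  -1.28]
-150.0 direct err 0.0 margin 0.282 [ 0.05  1.06  0.03  1.48  0.43  1.39 -1.23]
-150.0 rot first err 0.0 margin 0.105 [ 0.05  1.06  0.02  1.48  0.43  1.4  -1.23]
-135.0 direct err 0.0 margin 0.295 [ 0.    1.01 -0.01  1.61  0.6   1.28 -1.2 ]
-135.0 rot first err 0.0 margin 0.143 [ 0.    1.01 -0.01  1.61  0.61  1.28 -1.2 ]
-120.0 direct err 0.0 margin 0.308 [-0.04  0.97 -0.04  1.76  0.8   1.16 -1.21]
-120.0 rot first err 0.0 margin 0.206 [-0.04  0.97 -0.04  1.76  0.8   1.16 -1.21]
-105.0 direct err 0.0 margin 0.32 [-0.06  0.93 -0.07  1.91  1.04  1.06 -1.27]
-105.0 rot first err 0.0 margin 0.285 [-0.07  0.93 -0.06  1.91  1.03  1.05 -1.26]
-90.0 direct err 0.0 margin 0.331 [-0.05  0.9  -0.12  2.07  1.33  1.   -1.37]
-90.0 rot first err 0.0 margin 0.321 [-0.07  0.9  -0.09  2.07  1.32  0.98 -1.37]
60.0 direct err 0.4206 margin 0.02 [ 1.59  1.59 -1.48  1.87  0.97  0.91  2.5 ]
60.0 rot first err 0.4206 margin 0.02 [ 1.59  1.59 -1.48  1.87  0.97  0.91  2.5 ]
75.0 direct err 1.0026 margin 0.02 [ 1.48  1.56 -1.48  1.82  0.98  1.03  2.5 ]
75.0 rot first err 1.0026 margin 0.02 [ 1.48  1.56 -1.48  1.82  0.98  1.03  2.5 ]
90.0 direct err 1.5644 margin 0.02 [ 1.38  1.55 -1.48  1.77  0.97  1.16  2.5 ]
90.0 rot first err 1.5644 margin 0.02 [ 1.38  1.55 -1.48  1.77  0.97  1.16  2.5 ]
120.0 direct err 2.5753 margin 0.02 [ 1.17  1.54 -1.48  1.68  0.91  1.46  2.5 ]
120.0 rot first err 2.5753 margin 0.02 [ 1.17  1.54 -1.48  1.68  0.91  1.46  2.5 ]
```

```bash
python3 - <<'E'
from sim import *; from rot import goM
q=bot.observe()["qpos"]; M=lay(np.radians(40),1,np.radians(-105)); p=fk(q,L)[0]
q1,e,m=sim(q,M,p); print(e,m,q1.round(2))
g=np.array([.485,-.258,.037])
for dz in(.08,):
    q2,e,m=sim(q1,M,tcp(g+[0,0,dz],M)); print(e,m,q2.round(2))
goM(tcp(g,M)-M.apply([0,0,.005])+[0,0,.08],M)
E
```

```text
2.219612164153407e-07 0.2775992950785269 [-0.48  0.97 -0.16  1.29  0.64  1.65 -1.08]
1.6984068826542532e-07 0.3187589936041959 [-0.05  0.77 -0.01  1.94  0.99  1.07 -1.11]
turn [ 0.0559 -0.3425  0.6278] rows 13.0
shift [-0.9182 -0.0979  1.3189] rows 7.0
```

Call:
carry_out([
  [[0,0,0],[0.0043,-0.0263,0.0483],0],
  [[0,0,0],[0.0043,-0.0263,0.0483],0],
  [[0,0,0],[0.0043,-0.0263,0.0483],0],
  [[0,0,0],[0.0043,-0.0263,0.0483],0],
  [[0,0,0],[0.0043,-0.0263,0.0483],0],
  [[0,0,0],[0.0043,-0.0263,0.0483],0],
  [[0,0,0],[0.0043,-0.0263,0.0483],0],
  [[0,0,0],[0.0043,-0.0263,0.0483],0],
])

```text
clock: 11.92
position: [0.6435, 0.2404, 0.2541]
tool_rot: [-2.746, 0.285, 2.093]
force: [-0.7, 0.0, -1.3]
grip_width: 0.0099
```

Call:
carry_out([
  [[0,0,0],[0.0043,-0.0263,0.0483],0],
  [[0,0,0],[0.0043,-0.0263,0.0483],0],
  [[0,0,0],[0.0043,-0.0263,0.0483],0],
  [[0,0,0],[0.0043,-0.0263,0.0483],0],
  [[0,0,0],[0.0043,-0.0263,0.0483],0],
  [[0,0,0],[0,0,0],0],
])

```text
clock: 12.68
position: [0.6433, 0.2413, 0.2534]
tool_rot: [-3.135, 0.873, 1.315]
force: [-0.5, -0.2, -1.3]
grip_width: 0.0093
```

```bash
python3 - <<'E'
from rot import *
s=bot.observe(); print(s["qpos"].round(2),s["grip_width"])
M=lay(np.radians(40),1,np.radians(-105)); g=np.array([.485,-.258,.037])
goM(tcp(g,M)-M.apply([0,0,.005])+[0,0,.08],M)
E
```

```text
[-0.49  0.97 -0.14  1.29  0.63  1.65 -1.08] 0.0092542517864645
turn [-0.0007  0.0003  0.0013] rows 1.0
shift [-0.9275 -0.0945  1.3139] rows 7.0
```

Call:
carry_out([
  [[-0.116,-0.012,0.164],[0,0,0],0],
  [[-0.116,-0.012,0.164],[0,0,0],0],
  [[-0.116,-0.012,0.164],[0,0,0],0],
  [[-0.116,-0.012,0.164],[0,0,0],0],
  [[-0.116,-0.012,0.164],[0,0,0],0],
  [[-0.116,-0.012,0.164],[0,0,0],0],
  [[-0.116,-0.012,0.164],[0,0,0.001],0],
  [[-0.116,-0.011,0.164],[0,0,0],0],
])

```text
clock: 13.68
position: [0.516, -0.1413, 0.2212]
tool_rot: [-3.137, 0.869, 1.313]
force: [0.3, -0.8, -1.5]
grip_width: 0.0095
```

Call:
carry_out([
  [[0,0,0],[0,0,0],0],
  [[0,0,0],[0,0,0],0],
])

```text
clock: 13.92
position: [0.5169, -0.1395, 0.2214]
tool_rot: [-3.139, 0.87, 1.31]
force: [0.5, -0.2, -1.6]
grip_width: 0.0098
```

```bash
python3 - <<'E'
from rot import *
s=bot.observe(); print(s["qpos"].round(2),s["grip_width"])
M=lay(np.radians(40),1,np.radians(-105)); g=np.array([.485,-.258,.037])
goM(tcp(g,M)-M.apply([0,0,.005])+[0,0,.004],M); print(M.inv().apply([0,0,-1]))
f=imaging.grab_frame("side"); im=f["pixels"][:,:,::-1]; w=imaging.grab_frame("wrist")["pixels"][:,:,::-1]
a=cv2.resize(im[100:220,240:400],(400,300),interpolation=cv2.INTER_CUBIC); cv2.imwrite("pics/s4.png",np.hstack([a,cv2.resize(w,(400,300))]))
E
```

```text
[-0.07  0.77  0.01  1.94  0.97  1.07 -1.09] 0.009844640304948618
turn [-0.0006 -0.0008  0.0002] rows 1.0
shift [ 0.237  -0.0005  0.1999] rows 2.0
[7.66044443e-01 5.55111512e-17 6.42787610e-01]
```

View pics/s4.png

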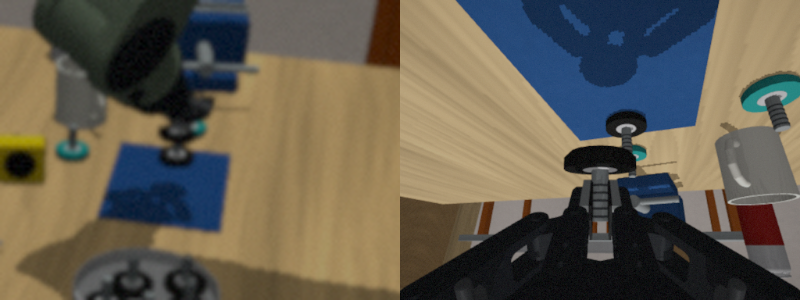

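The foot is held upright, pad level, above the free part of the mat. The mat foot is beyond it, clear. I lower it slowly.

Call:
carry_out([
  [[0.06,0,0.05],[0,0,0],0],
  [[0.06,0,0.05],[0,0,0],0],
  [[0.06,0,0.05],[0,0,0],0],
  [[0.04,0,0.034],[0,0,0],0],
  [[0.012,0,0.01],[0,0,0],0],
  [[0,0,0],[0,0,0],0],
  [[0,0,0],[0,0,0],0],
])

```text
clock: 14.9
position: [0.5169, -0.1398, 0.1464]
tool_rot: [3.141, 0.872, 1.306]
force: [-0.8, 0.0, -1.0]
grip_width: 0.0095
```

Call:
carry_out([
  [[0.006,0,0.005],[0,0,0],0],
  [[0.003,0,0.0025],[0,0,0],0],
  [[0,0,0],[0,0,0],0],
  [[0,0,0],[0,0,0],0],
])

```text
clock: 15.4
position: [0.5168, -0.1397, 0.143]
tool_rot: [-3.141, 0.872, 1.306]
force: [-0.3, 0.6, -1.1]
grip_width: 0.0099
```

Call:
carry_out([
  [[0.006,0,0.005],[0,0,0],0],
  [[0,0,0],[0,0,0],0],
  [[0,0,0],[0,0,0],0],
])

```text
clock: 15.78
position: [0.517, -0.1396, 0.1416]
tool_rot: [3.141, 0.874, 1.306]
force: [-0.8, 6.6, 12.6]
grip_width: 0.0099
```

Call:
carry_out([
  [[0.004,0,0.0035],[0,0,0],0],
  [[0,0,0],[0,0,0],0],
  [[0,0,0],[0,0,0],0],
])

```text
clock: 16.15
position: [0.5171, -0.1395, 0.1412]
tool_rot: [3.14, 0.875, 1.305]
force: [-3.3, 13.2, 30.4]
grip_width: 0.0097
```

Call:
carry_out([
  [[-0.005,0,-0.004],[0,0,0],0],
  [[0,0,0],[0,0,0],0.3],
  [[0,0,0],[0,0,0],0.5],
  [[0,0,0],[0,0,0],0.6],
  [[0,0,0],[0,0,0],0.6],
  [[0,0,0],[0,0,0],0.6],
])

```text
clock: 16.9
position: [0.5167, -0.1398, 0.1412]
tool_rot: [-3.141, 0.872, 1.307]
force: [0.1, -0.6, -0.5]
grip_width: 0.0512
```

Call:
carry_out([
  [[0,0,-0.06],[0,0,0],0.6],
  [[0,0,-0.12],[0,0,0],0.6],
  [[0,0,-0.2],[0,0,0],0.8],
  [[0,0,-0.2],[0,0,0],1],
  [[0,0,0],[0,0,0],1],
  [[0,0,0],[0,0,0],1],
])

```text
clock: 17.65
position: [0.5456, -0.0325, 0.2347]
tool_rot: [-3.141, 0.872, 1.307]
force: [0.1, -0.6, -0.7]
grip_width: 0.0853
```

```bash
python3 - <<'E'
from rot import *
f=wrist("w5"); s=bot.observe(); print(s["qpos"].round(2),s["position"],s["tool_rot"])
# next: overhead view of tin+mat; candidate yaw
from sim import *
for yaw in (0,np.pi/2,np.pi,-np.pi/2):
    M=R.from_euler("xyz",[np.pi,0,yaw])
    q,e,m=sim(s["qpos"],M,np.array([.49,-.15,.35])); print(round(yaw,2),round(e,4),round(m,3),q.round(2))
    goM([.49,-.15,.35],M)
E
```

```text
[-0.2   0.77 -0.06  1.85  0.84  1.22 -1.11] [ 0.54546996 -0.03306894  0.23433441] [-3.14032587  0.87289478  1.30668583]
0 0.0 0.485 [ 0.26  0.42 -0.1   1.95  0.06  0.78 -1.44]
turn [0.1805 0.2364 0.3875] rows 9.0
shift [-0.2219  0.4677 -0.4627] rows 3.0
1.57 0.0 0.477 [ 0.54  0.45 -0.48  1.93  0.27  0.83 -0.08]
turn [-0.0371  0.2761 -0.0788] rows 5.0
shift [-0.4677 -0.2219 -0.4627] rows 3.0
3.14 0.0 0.41 [ 0.76  0.52 -0.78  1.92  0.46  0.89  1.32]
turn [-0.2531  0.1932 -0.5422] rows 11.0
shift [ 0.2219 -0.4677 -0.4627] rows 3.0
-1.57 0.0 0.02 [-0.34  0.52  0.72  1.97 -0.47  0.82 -2.5 ]
turn [0.3898 0.0523 0.8358] rows 16.0
shift [ 0.4677  0.2219 -0.4627] rows 3.0
```

View pics/w5.png

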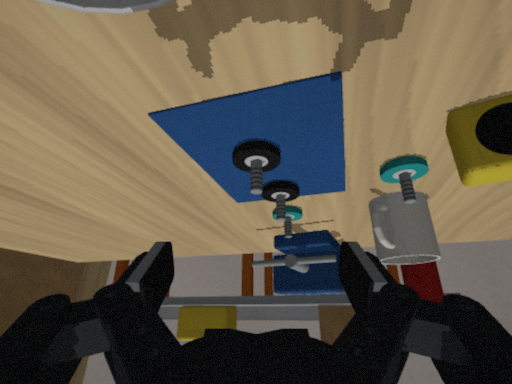

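w5 shows the rack foot standing stud up and released on the blue mat at (256,157). The original mat foot is behind it at (280,190), and the turquoise feet are untouched. Next I measure the tin from above.

```bash
python3 - <<'E'
from rot import *
goM([.477,-.033,.32],R.from_euler("xyz",[np.pi,0,np.pi/2]))
E
```

```text
turn [-0.0371  0.2761 -0.0788] rows 5.0
shift [ 3.000e-04 -2.739e-01 -3.427e-01] rows 2.0
```

Call:
carry_out([
  [[-0.131,0,-0.11],[0,0,0],1],
  [[-0.131,0,-0.11],[0,0,0],1],
  [[0,0,0],[-0.0062,0.046,-0.0131],1],
  [[0,0,0],[-0.0062,0.046,-0.0131],1],
  [[0,0,0],[-0.0062,0.046,-0.0131],1],
  [[0,0,0],[-0.0062,0.046,-0.0131],1],
  [[0,0,0],[-0.0062,0.046,-0.0131],1],
  [[0,0,0],[-0.0062,0.046,-0.0131],1],
])

```text
clock: 18.7
position: [0.5455, -0.0334, 0.3196]
tool_rot: [3.14, -0.004, 1.571]
force: [-0.0, -0.1, -1.2]
grip_width: 0.085
```

Call:
carry_out([
  [[0,-0.137,0],[0,0,0],1],
  [[0,-0.137,0],[0,0,0],1],
  [[0,0,0],[0,0,0],1],
  [[0,0,0],[0,0,0],1],
])

```text
clock: 19.2
position: [0.4776, -0.0331, 0.3197]
tool_rot: [3.14, 0.0, 1.57]
force: [0.6, 0.1, 0.1]
grip_width: 0.0855
```

```bash
python3 - <<'E'
from rot import *
s=bot.observe(); print(s["position"],s["tool_rot"],s["qpos"].round(2))
f=wrist("w6"); print(proj(f,[.477,-.003,.049]),proj(f,[.477,-.003,.003]))
E
```

```text
[ 0.47755976 -0.03314647  0.31973803] [3.14046835e+00 1.47436603e-04 1.56988773e+00] [ 0.31  0.45 -0.46  2.04  0.3   0.72 -0.34]
[255.97788769 160.40010027] [255.88501606 151.99374492]
```

View pics/w6.png

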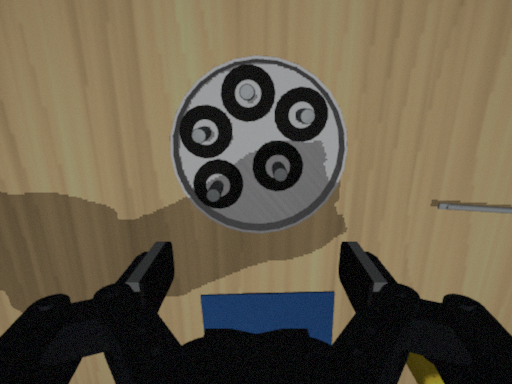

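```bash
cat > pads.py <<'E'
from rot import *
def pads(f,thr=45,roi=None):
    """black pad discs: centre on pad-top plane z=.015"""
    v=f["pixels"].max(2); m=(v<thr).astype(np.uint8); m[250:]=0
    if roi: k=np.zeros_like(m);k[roi[1]:roi[3],roi[0]:roi[2]]=1; m*=k
    cs,_=cv2.findContours(m,cv2.RETR_EXTERNAL,cv2.CHAIN_APPROX_NONE); out=[]
    for c in cs:
        h=cv2.convexHull(c)
        if cv2.contourArea(h)<900: continue
        W=np.array([ray(f,uv,.015)[:2] for uv in h[:,0]])
        r=least_squares(lambda x:np.hypot(*(W-x[:2]).T)-x[2],[*W.mean(0),.025],loss="soft_l1",f_scale=.0005)
        out.append((r.x,np.sqrt((r.fun**2).mean()),h[:,0].mean(0)))
    return out
def ring(P,c0,a0):
    """P: centres at places 0,60,120,180 -> tin centre, angle"""
    A=np.radians([0,60,120,180])
    r=least_squares(lambda x:(np.c_[x[0]+.053*np.cos(A+x[2]),x[1]+.053*np.sin(A+x[2])]-P).ravel(),[*c0,a0]); return r.x,r.fun
E
python3 - <<'E'
from pads import *
f=np.load("pics/w6.npz"); o=pads(f,roi=(165,50,355,240))
for x,e,uv in o: print(x.round(4),round(e,5),uv.round(0))
near=lambda u:min(o,key=lambda t:np.hypot(*(t[2]-u)))[0][:2]
P=np.array([near(u) for u in((302,113),(248,92),(206,131),(218,184))])
x,res=ring(P,[.477,-.003],.65); print("tin",x.round(4),np.degrees(x[2]).round(1),"res mm",(res*1000).round(2))
# tin outer rim check: fit circle from bright tin mask, z=.022
im=f["pixels"]; hsv=cv2.cvtColor(im,cv2.COLOR_RGB2HSV); m=((hsv[...,1]<60)).astype(np.uint8); m[240:]=0; m[:,:165]=0; m[:,355:]=0
c=max(cv2.findContours(m,cv2.RETR_EXTERNAL,cv2.CHAIN_APPROX_NONE)[0],key=cv2.contourArea); h=cv2.convexHull(c)[:,0]
W=np.array([ray(f,u,.022)[:2] for u in h]); r=least_squares(lambda x:np.hypot(*(W-x[:2]).T)-x[2],[.477,-.003,.084],loss="soft_l1",f_scale=.001); print("rim",r.x.round(4),np.abs(r.fun).mean())
for k in(240,300): print(k,(x[:2]+.053*np.array([np.cos(x[2]+np.radians(k)),np.sin(x[2]+np.radians(k))])).round(4))
print("stray",near((277,165)).round(4))
E
```

```text
[ 0.4387 -0.0336  0.0245] 0.00053 [219. 184.]
[ 0.4979 -0.0151  0.0244] 0.00024 [277. 163.]
[0.4291 0.0184 0.0243] 0.00031 [205. 133.]
[0.5188 0.0338 0.0241] 0.00019 [302. 114.]
[0.4695 0.0526 0.024 ] 0.00017 [247.  94.]
tin [4.788e-01 2.000e-04 6.986e-01] 40.0 res mm [ 0.54  0.52  0.08 -0.22 -0.14 -0.06 -0.48 -0.25]
rim [ 0.4792 -0.      0.0836] 0.00012385407382558883
240 [ 0.488 -0.052]
300 [ 0.5286 -0.0179]
stray [ 0.4979 -0.0151]
```

The pad ring fit and the rim fit agree: the tin is at (0.479, 0.000), place 0 is at 40°, and the residuals are ≤0.6 mm. The stray at (0.498,−0.015) goes to the centre place.

```bash
python3 - <<'E'
from rot import *
M=R.from_euler("xyz",[np.pi,0,np.pi/2]); N=goM([.4979,-.0151,.235],M); goM([.4979,-.0151,.200],M,N)
E
```

```text
turn [ 0.0004 -0.     -0.0002] rows 1.0
shift [0.0715 0.0806 0.3388] rows 2.0
turn [-0.  0. -0.] rows 1.0
shift [ 0.   -0.    0.14] rows 1.0
```

Call:
carry_out([
  [[0.036,0.04,0],[0,0,0],0.6],
  [[0.036,0.04,0.08],[0,0,0],0.5],
  [[0,0,0.13],[0,0,0],0.5],
  [[0,0,0.13],[0,0,0],0.5],
  [[0,0,0],[0,0,0],0.5],
  [[0,0,0],[0,0,0],0.5],
])

```text
clock: 20.0
position: [0.4981, -0.0141, 0.2358]
tool_rot: [3.14, -0.0, 1.571]
force: [-0.6, 0.2, -0.7]
grip_width: 0.0426
```

```bash
python3 - <<'E'
from rot import *
M=R.from_euler("xyz",[np.pi,0,np.pi/2]); print(bot.observe()["grip_width"]); N=goM([.4979,-.0151,.200],M)
E
```

```text
0.042585414512561086
turn [ 0.0007 -0.      0.0002] rows 1.0
shift [-0.0039 -0.0009  0.1431] rows 1.0
```

Call:
carry_out([
  [[-0.004,-0.001,0.072],[0,0,0],0.5],
  [[0,0,0.072],[0,0,0],0.5],
  [[0,0,0],[0,0,0],0.5],
  [[0,0,0],[0,0,0],0.2],
  [[0,0,0],[0,0,0],0],
  [[0,0,0],[0,0,0],0],
  [[0,0,0],[0,0,0],0],
  [[0,0,0],[0,0,0],0],
])

```text
clock: 21.0
position: [0.4977, -0.0156, 0.1999]
tool_rot: [3.139, 0.0, 1.571]
force: [0.2, -0.1, 10.7]
grip_width: 0.0097
```

Call:
carry_out([
  [[0,0,-0.04],[0,0,0],0],
  [[0,0,-0.06],[0,0,0],0],
  [[0,0,0],[0,0,0],0],
  [[0,0,0],[0,0,0],0],
])

```text
clock: 21.5
position: [0.4972, -0.0157, 0.2241]
tool_rot: [3.14, 0.0, 1.571]
force: [-1.0, -0.7, -1.7]
grip_width: 0.0093
```

```bash
python3 - <<'E'
from pads import *
M=R.from_euler("xyz",[np.pi,0,np.pi/2]); f=wrist("w7"); print(bot.observe()["force"],bot.observe()["tool_rot"]); N=goM([.479,.0001,.203],M)
for z in (.003+.025,): # held pad height unknown; use ray with z of lifted pad top
    pass
v=f["pixels"].max(2); print(proj(f,[.4979,-.0151,.04]))
E
```

```text
[-0.41579522  0.11189823 -1.75012856] [3.14040458e+00 1.40460335e-04 1.57075515e+00]
turn [ 0.0004  0.     -0.    ] rows 1.0
shift [ 0.0633 -0.0725  0.0835] rows 1.0
[258.40774245 236.61543944]
```

Call:
carry_out([
  [[0.031,-0.036,0],[0,0,0],0],
  [[0.03,-0.036,0],[0,0,0],0],
  [[0,0,0],[0,0,0],0],
  [[0,0,0.04],[0,0,0],0],
  [[0,0,0.04],[0,0,0],0],
  [[0,0,0.01],[0,0,0],0],
  [[0,0,0],[0,0,0],0],
  [[0,0,0],[0,0,0],0],
])

```text
clock: 22.55
position: [0.4793, -0.0004, 0.2016]
tool_rot: [3.14, 0.0, 1.571]
force: [-0.5, -0.0, -0.8]
grip_width: 0.0097
```

Call:
carry_out([
  [[0,0,0.006],[0,0,0],0],
  [[0,0,0],[0,0,0],0],
  [[0,0,0],[0,0,0],0.2],
  [[0,0,0],[0,0,0],0.4],
  [[0,0,0],[0,0,0],0.5],
  [[0,0,0],[0,0,0],0.5],
])

```text
clock: 23.3
position: [0.4792, -0.0004, 0.1999]
tool_rot: [3.14, 0.0, 1.571]
force: [-0.5, -0.0, 0.4]
grip_width: 0.0425
```

Call:
carry_out([
  [[0,0,-0.1],[0,0,0],0.5],
  [[0,0,-0.2],[0,0,0],0.5],
  [[0,0,-0.2],[0,0,0],0.8],
  [[0,0,0],[0,0,0],1],
  [[-0.12,0,0],[0,0,0],1],
  [[0,0,0],[0,0,0],1],
  [[0,0,0],[0,0,0],1],
])

```text
clock: 24.18
position: [0.479, -0.03, 0.3245]
tool_rot: [3.141, -0.0, 1.571]
force: [0.2, 0.1, 0.2]
grip_width: 0.0853
```

```bash
python3 - <<'E'
from pads import *
f=wrist("w8"); print(bot.observe()["position"],bot.observe()["clock"]); o=pads(f,roi=(165,40,355,250))
for x,e,uv in o: print(x.round(4),round(e,5),uv.round(0))
M=R.from_euler("xyz",[np.pi,0,np.pi/2]); goM([.486,-.335,.32],M)
E
```

```text
[ 0.4789826  -0.02975694  0.32454243] 24.225
[ 0.4388 -0.0337  0.0247] 0.00054 [217. 186.]
[ 0.4789 -0.      0.0242] 0.00022 [257. 152.]
[0.4291 0.0184 0.0242] 0.00034 [207. 135.]
[0.5189 0.0337 0.0241] 0.00018 [300. 117.]
[0.4695 0.0527 0.024 ] 0.0002 [246.  98.]
turn [ 0.0002 -0.0001  0.0002] rows 1.0
shift [-1.221   0.0281  0.0182] rows 5.0
```

The centre foot now measures (0.4789,0.000), and the seated ones are unchanged. I go over the mat and measure the other two.

Call:
carry_out([
  [[-0.2,0,0],[0,0,0],1],
  [[-0.2,0.014,0],[0,0,0],1],
  [[-0.2,0.014,0],[0,0,0],1],
  [[-0.2,0,0],[0,0,0],1],
  [[-0.2,0,0],[0,0,0],1],
  [[-0.22,0,0.018],[0,0,0],1],
  [[0,0,0],[0,0,0],1],
  [[0,0,0],[0,0,0],1],
])

```text
clock: 25.22
position: [0.4865, -0.3345, 0.3201]
tool_rot: [3.141, -0.001, 1.572]
force: [0.5, -0.1, -0.3]
grip_width: 0.0852
```

```bash
python3 - <<'E'
from pads import *
f=wrist("w9"); print(bot.observe()["position"],bot.observe()["qpos"].round(2)); o=pads(f,roi=(165,40,355,250))
for x,e,uv in o: print(x.round(4),round(e,5),uv.round(0))
M=R.from_euler("xyz",[np.pi,0,np.pi/2])
for x,e,uv in o: N=goM([*x[:2],.235],M)
E
```

```text
[ 0.48661041 -0.334027    0.32027468] [ 0.79  0.59 -0.41  1.76  0.3   0.85  0.24]
[ 0.491  -0.3503  0.0249] 0.00035 [261. 198.]
[ 0.4844 -0.2551  0.0242] 0.00013 [256.  99.]
turn [ 0.0004 -0.0002  0.0006] rows 1.0
shift [-0.065   0.0177  0.3411] rows 2.0
turn [ 0.0004 -0.0002  0.0006] rows 1.0
shift [ 0.3159 -0.0089  0.3411] rows 2.0
```

Call:
carry_out([
  [[-0.065,0.018,0.1],[0,0,0],0.5],
  [[0,0,0.16],[0,0,0],0.5],
  [[0,0,0.06],[0,0,0],0.5],
  [[0,0,0],[0,0,0],0.5],
  [[0,0,0],[0,0,0],0.5],
])

```text
clock: 25.9
position: [0.4913, -0.3514, 0.2419]
tool_rot: [3.139, 0.001, 1.571]
force: [0.4, 0.2, 0.4]
grip_width: 0.0429
```

```bash
python3 - <<'E'
from rot import *
M=R.from_euler("xyz",[np.pi,0,np.pi/2]); print(bot.observe()["grip_width"]); N=goM([.491,-.3503,.200],M)
E
```

```text
0.0428932920709385
turn [0.0009 0.0003 0.0002] rows 1.0
shift [ 0.0045 -0.0012  0.1674] rows 1.0
```

Descend, close and lift, then read the pose.

Call:
carry_out([
  [[0.0045,-0.001,0.083],[0.001,0,0],0.5],
  [[0,0,0.083],[0,0,0],0.5],
  [[0,0,0],[0,0,0],0.5],
  [[0,0,0],[0,0,0],0.2],
  [[0,0,0],[0,0,0],0],
  [[0,0,0],[0,0,0],0],
  [[0,0,0],[0,0,0],0],
  [[0,0,0],[0,0,0],0],
])

```text
clock: 26.9
position: [0.4906, -0.3506, 0.1995]
tool_rot: [-3.14, 0.001, 1.571]
force: [-0.6, 0.7, 5.7]
grip_width: 0.0096
```

Call:
carry_out([
  [[0,0,-0.08],[0,0,0],0],
  [[0,0,-0.1],[0,0,0],0],
  [[0,0,-0.1],[0,0,0],0],
  [[0,0,0],[0,0,0],0],
  [[0,0,0],[0,0,0],0],
])

```text
clock: 27.52
position: [0.4903, -0.3505, 0.269]
tool_rot: [-3.14, 0.0, 1.571]
force: [0.0, 0.8, -1.9]
grip_width: 0.0094
```

```bash
python3 - <<'E'
from rot import *
M=R.from_euler("xyz",[np.pi,0,np.pi/2]); print(bot.observe()["grip_width"],bot.observe()["force"]); N=goM([.5288,-.0181,.265],M)
E
```

```text
0.009449582554682225 [ 0.00730126  0.84920491 -1.86641635]
turn [-0.0007  0.      0.    ] rows 1.0
shift [1.3295 0.1539 0.0159] rows 6.0
```

Call:
carry_out([
  [[0.2,0.023,0],[0,0,0],0],
  [[0.2,0.023,0],[0,0,0],0],
  [[0.2,0.023,0],[0,0,0],0],
  [[0.2,0.023,0],[0,0,0],0],
  [[0.2,0.023,0],[0,0,0],0],
  [[0.2,0.023,0],[0,0,0],0],
  [[0.129,0.016,0],[0,0,0],0],
  [[0,0,0],[0,0,0],0],
])

```text
clock: 28.52
position: [0.529, -0.0155, 0.2683]
tool_rot: [-3.139, -0.001, 1.575]
force: [-0.8, -0.1, -1.3]
grip_width: 0.0099
```

Call:
carry_out([
  [[0,0,0.06],[0,0,0],0],
  [[0,0,0.06],[0,0,0],0],
  [[0,0,0],[0,0,0],0],
  [[0,0,0],[0,0,0],0],
])

```text
clock: 29.02
position: [0.529, -0.0186, 0.2387]
tool_rot: [-3.139, 0.0, 1.57]
force: [0.2, 0.5, -1.1]
grip_width: 0.0097
```

```bash
python3 - <<'E'
from rot import *
M=R.from_euler("xyz",[np.pi,0,np.pi/2]); N=goM([.5288,-.0184,.2015],M)
E
```

```text
turn [-0.0007  0.     -0.0001] rows 1.0
shift [ 0.0007 -0.0007  0.149 ] rows 1.0
```

Call:
carry_out([
  [[0,0,0.05],[-0.0007,0,0],0],
  [[0,0,0.05],[0,0,0],0],
  [[0,0,0.03],[0,0,0],0],
  [[0,0,0.015],[0,0,0],0],
  [[0,0,0],[0,0,0],0],
  [[0,0,0.006],[0,0,0],0],
  [[0,0,0],[0,0,0],0],
])

```text
clock: 29.9
position: [0.529, -0.0183, 0.2013]
tool_rot: [3.141, 0.0, 1.571]
force: [0.5, -0.3, -0.7]
grip_width: 0.0096
```

Call:
carry_out([
  [[0,0,0.006],[0,0,0],0],
  [[0,0,0],[0,0,0],0],
  [[0,0,0],[0,0,0],0.2],
  [[0,0,0],[0,0,0],0.4],
  [[0,0,0],[0,0,0],0.5],
  [[0,0,0],[0,0,0],0.5],
])

```text
clock: 30.65
position: [0.529, -0.0182, 0.1997]
tool_rot: [3.141, 0.0, 1.571]
force: [-0.1, 0.7, -0.3]
grip_width: 0.0425
```

Call:
carry_out([
  [[0,0,-0.1],[0,0,0],0.5],
  [[0,0,-0.2],[0,0,0],0.5],
  [[0,0,0],[0,0,0],0.5],
])

```text
clock: 31.02
position: [0.5298, -0.0183, 0.2776]
tool_rot: [3.136, 0.0, 1.571]
force: [-0.0, -0.4, -1.5]
grip_width: 0.0427
```

```bash
python3 - <<'E'
from rot import *
M=R.from_euler("xyz",[np.pi,0,np.pi/2]); N=goM([.4844,-.2551,.27],M)
E
```

```text
turn [ 0.0017  0.0001 -0.0001] rows 1.0
shift [-0.9474 -0.1815  0.0305] rows 4.0
```

Call:
carry_out([
  [[-0.19,-0.036,0],[0,0,0],0.5],
  [[-0.19,-0.036,0],[0,0,0],0.5],
  [[-0.19,-0.036,0],[0,0,0],0.5],
  [[-0.19,-0.036,0],[0,0,0],0.5],
  [[-0.187,-0.036,0.1],[0,0,0],0.5],
  [[0,0,0.05],[0,0,0],0.5],
  [[0,0,0],[0,0,0],0.5],
  [[0,0,0],[0,0,0],0.5],
])

```text
clock: 32.02
position: [0.4845, -0.2539, 0.2375]
tool_rot: [3.141, -0.0, 1.573]
force: [0.2, 0.2, -0.2]
grip_width: 0.0427
```

```bash
python3 - <<'E'
from rot import *
M=R.from_euler("xyz",[np.pi,0,np.pi/2]); N=goM([.4844,-.2551,.200],M)
E
```

```text
turn [ 0.0002 -0.0001  0.0006] rows 1.0
shift [-0.0048 -0.0005  0.15  ] rows 1.0
```

Call:
carry_out([
  [[-0.005,0,0.075],[0,0,0],0.5],
  [[0,0,0.075],[0,0,0],0.5],
  [[0,0,0],[0,0,0],0.5],
  [[0,0,0],[0,0,0],0.2],
  [[0,0,0],[0,0,0],0],
  [[0,0,0],[0,0,0],0],
  [[0,0,0],[0,0,0],0],
  [[0,0,0],[0,0,0],0],
])

```text
clock: 33.02
position: [0.4842, -0.2563, 0.2]
tool_rot: [3.141, 0.0, 1.571]
force: [0.5, -0.3, 5.9]
grip_width: 0.0097
```

Call:
carry_out([
  [[0,0,-0.08],[0,0,0],0],
  [[0,0,-0.1],[0,0,0],0],
  [[0,0,-0.1],[0,0,0],0],
  [[0,0,0],[0,0,0],0],
  [[0,0,0],[0,0,0],0],
])

```text
clock: 33.65
position: [0.4837, -0.2563, 0.269]
tool_rot: [-3.141, -0.0, 1.571]
force: [0.2, -0.1, -2.5]
grip_width: 0.0096
```

```bash
python3 - <<'E'
from rot import *
M=R.from_euler("xyz",[np.pi,0,np.pi/2]); print(bot.observe()["grip_width"],bot.observe()["force"]); N=goM([.4882,-.0527,.265],M)
E
```

```text
0.009585638131903398 [ 0.17584311 -0.11904885 -2.47161901]
turn [-0.0001 -0.     -0.    ] rows 1.0
shift [0.8143 0.0181 0.0159] rows 4.0
```

Call:
carry_out([
  [[0.17,0.004,0],[0,0,0],0],
  [[0.17,0.004,0],[0,0,0],0],
  [[0.17,0.004,0],[0,0,0],0],
  [[0.17,0.004,0],[0,0,0],0],
  [[0.131,0.002,0.04],[0,0,0],0],
  [[0,0,0.08],[0,0,0],0],
  [[0,0,0],[0,0,0],0],
  [[0,0,0],[0,0,0],0],
])

```text
clock: 34.65
position: [0.4884, -0.0538, 0.2396]
tool_rot: [-3.141, 0.0, 1.57]
force: [0.7, 0.4, -1.2]
grip_width: 0.0098
```

```bash
python3 - <<'E'
from rot import *
M=R.from_euler("xyz",[np.pi,0,np.pi/2]); N=goM([.4882,-.0534,.202],M)
E
```

```text
turn [-0.0001  0.     -0.0001] rows 1.0
shift [ 0.0017 -0.0009  0.1505] rows 1.0
```

Call:
carry_out([
  [[0.002,-0.001,0.05],[0,0,0],0],
  [[0,0,0.05],[0,0,0],0],
  [[0,0,0.03],[0,0,0],0],
  [[0,0,0.015],[0,0,0],0],
  [[0,0,0],[0,0,0],0],
  [[0,0,0.006],[0,0,0],0],
  [[0,0,0],[0,0,0],0],
])

```text
clock: 35.52
position: [0.4883, -0.053, 0.202]
tool_rot: [3.141, 0.0, 1.571]
force: [-0.7, 0.2, -2.0]
grip_width: 0.0097
```

Call:
carry_out([
  [[0,0,0.007],[0,0,0],0],
  [[0,0,0],[0,0,0],0],
  [[0,0,0],[0,0,0],0.2],
  [[0,0,0],[0,0,0],0.4],
  [[0,0,0],[0,0,0],0.5],
  [[0,0,0],[0,0,0],0.5],
])

```text
clock: 36.28
position: [0.4882, -0.053, 0.2002]
tool_rot: [3.141, 0.0, 1.571]
force: [-0.3, 0.2, -0.7]
grip_width: 0.0427
```

Call:
carry_out([
  [[0,0,-0.1],[0,0,0],0.5],
  [[0,0,-0.2],[0,0,0],0.5],
  [[0,0,-0.2],[0,0,0],0.8],
  [[0.08,-0.03,0],[0,0,0],1],
  [[0,0,0],[0,0,0],1],
  [[0,0,0],[0,0,0],1],
])

```text
clock: 37.02
position: [0.4807, -0.0333, 0.3249]
tool_rot: [-3.141, 0.0, 1.571]
force: [0.1, -0.6, -0.3]
grip_width: 0.0854
```

```bash
python3 - <<'E'
from pads import *
f=wrist("w10"); print(bot.observe()["position"],bot.observe()["clock"]); o=pads(f,roi=(165,40,355,250))
for x,e,uv in o: print(x.round(4),round(e,5),uv.round(0))
C=np.array([t[0][:2] for t in o]); 
from scipy.spatial.distance import pdist
print("min spacing",np.sort(pdist(C))[:12].round(4),"radius from tin",np.hypot(*(C-[.479,0]).T).round(4))
E
```

```text
[ 0.48075679 -0.03342427  0.32473798] 37.075
[ 0.4874 -0.0507  0.0247] 0.00048 [263. 197.]
[ 0.439  -0.0336  0.0245] 0.00049 [215. 181.]
[ 0.5278 -0.0185  0.0245] 0.00041 [303. 167.]
[ 4.789e-01 -1.000e-04  2.410e-02] 0.00021 [255. 150.]
[0.4293 0.0184 0.0242] 0.00029 [203. 129.]
[0.5188 0.0338 0.024 ] 0.00015 [298. 114.]
[0.4694 0.0527 0.024 ] 0.00019 [247.  92.]
min spacing [0.0513 0.0514 0.0516 0.0522 0.0522 0.0523 0.0528 0.0529 0.0529 0.053
 0.053  0.0536] radius from tin [0.0514 0.0523 0.0521 0.0001 0.053  0.0522 0.0536]
```

View pics/w10.png

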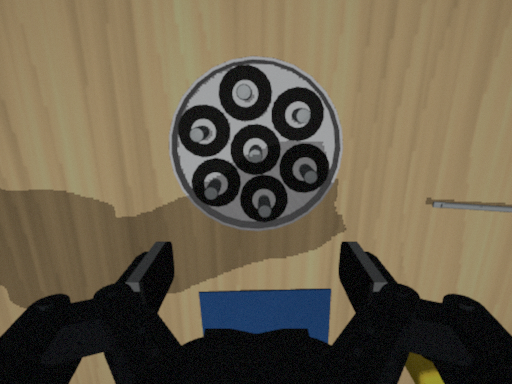

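w10 shows all seven feet flat in the tin, studs up, one in the middle at (255,150) and six around it. Measured spacing is ≥51.3 mm, with gaps between all the pads. The arm is clear above the tin, so I hand in.

```bash
python3 -c "
from workcell import job; print(job.job_done())"
```

```text
the job is handed in; nothing more can be done
None
```

The job is done and handed in at about 37 s. All seven feet stand in the tin, stud up in one flat layer, one in the middle and six around it.

- **Rack foot:** I took it by its stud, turned it upright and set it down on the blue mat, then let go. A wrist picture showed it standing there.
- **Packing:** I moved the stray to the centre place, the mat foot to the 300° place, and the rack foot, taken again by its stud, to the 240° place.
- **Last check:** the wrist camera showed seven separate pads. Centre spacings were 51.3 mm or more against 50 mm pads. The centre foot read within 0.2 mm of the tin's centre. The ring feet read 51.4–53.6 mm out against the nominal 53 mm, the largest shortfall being the rack foot at 240°. The four seated feet had not moved.
- **Contact forces:** the largest wrist reading I saw was about 33 N, when pressing the rack foot onto the mat.
- **What disagreed:** the gripper read 9–10 mm on the 12 mm studs, so that reading was off, but every lift held. An early trial tilt stopped short near the last joint's limit, before I had gripped anything.
- **Not checked at the end:** I took no final picture of the rack. The spacer was still in it when I last saw it, just after lifting the rack foot.

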